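# Put together the tiered pastry stand

### The job

Put the tiered pastry stand together on its dark base: the largest plate at the bottom, then the medium one, then the smallest, and the steel carrying knob on top, each sitting fully down, level, with the ring under it around the steel head of the piece below. The plates are porcelain: lower every piece into place instead of dropping it, tip none of them over, and leave the dessert cup and the sugar jar where they are.

Things in the scene. Friction and masses are not known exactly. Their poses are not given: they have to be found in the camera images.
- stand_base: target, fixed, its place varies: dark steel disc, 130 mm across, 12 mm thick, with a flat steel stub of dia. 44 mm at its centre, z 12 to 20 mm. Origin: centre of underside, z up. The large tier's foot ring goes over the stub (8 mm play all round); seated, its origin is 14 mm above this origin.
- tier_large: large tier, loose: white porcelain plate 160 mm across with a steel post. Origin: centre of underside, z up, round. Foot ring (inner dia. 60, outer 70) z 0 to 6 mm; plate z 6 to 14; stem dia. 16; flat head dia. 44, z 62 to 76: grip here. About 0.4 kg. Seated, the medium tier's foot ring surrounds this head (8 mm play all round), its origin 70 mm above this origin.
- tier_medium: medium tier, loose: white porcelain plate 125 mm across with a steel post. Origin: centre of underside, z up, round. Foot ring (inner dia. 60, outer 70) z 0 to 6 mm; plate z 6 to 14; stem dia. 16; flat head dia. 44, z 62 to 76: grip here. About 0.28 kg. Seated, the small tier's foot ring surrounds this head (8 mm play all round), its origin 70 mm above this origin.
- tier_small: small tier, loose: white porcelain plate 90 mm across with a steel post. Origin: centre of underside, z up, round. Foot ring (inner dia. 60, outer 70) z 0 to 6 mm; plate z 6 to 14; stem dia. 16; flat head dia. 44, z 62 to 76: grip here. About 0.18 kg. Seated, the knob's foot ring surrounds this head (8 mm play all round), its origin 70 mm above this origin.
- top_knob: carrying knob, loose: steel disc 70 mm across with a grip on top. Origin: centre of underside, z up, round. Foot ring (inner dia. 60, outer 70) z 0 to 6 mm; disc z 6 to 12; stem dia. 14; cylindrical grip dia. 30, z 30 to 50. About 0.1 kg.
- dessert_cup: bystander: a small round layered dessert in a cup, orange on top with a dark button, 61 mm across and 54 mm high, loose. Origin: centre of its underside. Leave it where it is.
- sugar_jar: bystander: a glass jar with a steel cap, 60 mm across and 85 mm high, loose. Origin: centre of its underside. Leave it where it is.

How it is judged:
By the outcome, as a careful person would: the job done as asked, in the order asked, and still so for the second after the job is handed in, with the robot touching nothing.
It also fails if it takes over 99 s, if anything falls off the work surface, if the arm or the gripper's body presses on something with over 40 N, if the wrist force passes 120 N, or if a joint passes its speed limit or range.

### The arm

A 6-joint arm with a two-finger parallel gripper is mounted at the origin on the work surface. World frame = base frame: x ahead of the robot, y to its left, z up, the work surface at z = 0. Lengths are in mm, angles in rad, forces in N, time in s.
With the tool pointing down it reaches from about 275 to 825 mm from the base axis. Payload 4.9 kg.
Tool frame: the origin (TCP) lies at the very end of the fingers, on their centre line; the grasp point (between the pads) lies 19 mm behind it; z points along the fingers, y is the line along which they close (so a half turn about z gives the same grasp; the last joint's range is limited). The gripper opens to 85 mm and grips with 20 to 120 N. Pads are 22 mm wide; open, the fingers measure 114 mm over their backs; the gripper's body (76 mm by 85 mm) begins 54 mm behind the grasp point. The pads swing forward as they close: fully open they stand 13 mm farther back than shut.
Start: joints at [-0.134, 0.326, -0.193, 1.052, 0, 1.437], TCP at [550.017, 0.009, 231.281] pointing down, gripper open.
Joint ranges: [-2.65, 2.65], [-0.97, 1.79], [-1.3, 1.35], [-1.93, 2.1], [-1.47, 1.37], [-3.14, 3.14]. Speed limits (rad/s): [2.57, 2.57, 3.14, 3.14, 3.14, 3.14].

### API

Orientations are given as [roll, pitch, yaw] about the fixed x, y, z axes, in that order (R = Rz(yaw) Ry(pitch) Rx(roll)).
In Python, from bench import bot, solve_ik, imaging gives the robot as it stands. Calls block until the motion is done:
- bot.move_ptp(position, orientation): joint-space move of the TCP to a pose.
- bot.movel(position, rot=None, max_speed=150, threshold=None): straight line of the TCP; rot=None keeps the orientation; max_speed is the mean speed in mm/s. With threshold (N) it stops when the force on the tool has changed by that much, and returns True; else False.
- bot.move_j(angles): joint-space move.
- bot.grip(opening, effort=None): opening from 0.0 (shut) to 1.0 (fully open); effort is the grip in N (None keeps the last); returns when the fingers have stopped.
- bot.dwell(seconds).
- solve_ik(position, orientation): joint angles nearest the present ones, or None.
- bot.get_state(): the state.
- imaging.capture(name): name is "scene" or "side" or "wrist"; returns the picture (400x640x3 uint8, blue, green, red); there is no depth.
- imaging.camera_model(name): a dict with "K" (3x3 intrinsics, pixels), "position" and "rotation" of the camera in the world. Camera axes: x right, y up, looking along -z (the intrinsics and any distortion apply to the point x, -y, -z); pixel columns grow to the right and rows downward; lengths in mm; the calibration is good to about 2 mm. A picture is of the moment at which its call begins: read the wrist's pose just before it. camera_model takes no time and is no camera call; for the wrist camera it gives the pose at the moment of the call.
A pose or a line that the arm cannot do raises bot.IKError and nothing moves.
- bot.sign_off(): hands the job in; it is judged then, once.
The state is a dict: "t": time; "qpos": joint angles; "joint_velocities": joint speeds; "effort": joint torques, N m; "tcp_pos": TCP position; "orientation": TCP orientation; "contact_force": force on the tool from outside, world axes, zero at the start; "wrist_torque": the same for the moment, N m; "opening": opening from 0.0 (shut) to 1.0 (fully open); "gripper_force": force on a finger pad.
Only numpy, scipy, OpenCV 4.12 (cv2) and the standard library are available. Lean on these libraries where they do the work, as an engineer would, in place of code of your own. Each camera call takes 0.05 s, during which the arm holds its last target. There are 200 camera calls.

## Working session

There is one attempt and no reset: what is moved stays moved. The work goes in short steps, each a Python script; the robot and the scene stay as the last script left them, time stands still between calls to the robot, and variables do not carry over. Pictures are saved under pics/ and viewed, at most 14 in all, crops included, and the job is handed in when it is done.

```bash
mkdir -p pics; ls
python3 - <<'E'
from bench import bot, imaging
import cv2,numpy as np
for n in ["scene","side"]:
    im=imaging.capture(n); cv2.imwrite(f"pics/{n}0.png",im)
    m=imaging.camera_model(n); print(n,{k:np.round(v,3).tolist() if not isinstance(v,str) else v for k,v in m.items()})
im=imaging.capture("wrist"); cv2.imwrite("pics/w0.png",im)
m=imaging.camera_model("wrist");print(m)
s=bot.get_state();print(s)
E
```

```text
pics
scene {'K': [[363.792, 0.0, 316.683], [0.0, 363.792, 199.377], [0.0, 0.0, 1.0]], 'position': [993.495, 369.703, 632.237], 'rotation': [0.79, -0.013, 2.273]}
side {'K': [[506.518, 0.0, 320.011], [0.0, 506.518, 207.548], [0.0, 0.0, 1.0]], 'position': [193.372, -572.378, 817.282], 'rotation': [0.699, 0.019, -0.594]}
{'K': array([[277.47078516,   0.        , 320.19384584],
       [  0.        , 277.47078516, 198.08089248],
       [  0.        ,   0.        ,   1.        ]]), 'position': array([550.63065115,  81.4787571 , 373.2500278 ]), 'rotation': array([-0.32483538,  0.0013094 ,  0.0005614 ])}
{'t': 0.15, 'qpos': array([-1.34208796e-01,  3.26773472e-01, -1.93331187e-01,  1.05200557e+00,
       -6.54387157e-06,  1.43662864e+00]), 'joint_velocities': array([-0.00027822, -0.00239549,  0.00240435,  0.00093425,  0.00075302,
        0.00012711]), 'effort': array([ 1.04211274e-03, -4.43704247e+01,  2.62664723e+01,  1.04285317e-02,
       -1.23322516e-04, -3.51401161e-05]), 'tcp_pos': array([5.49568136e+02, 6.29202390e-02, 2.30690537e+02]), 'orientation': array([-3.14028968e+00, -1.69269862e-04,  1.57075511e+00]), 'contact_force': array([-0.87348317, -0.24923082, -0.73031033]), 'wrist_torque': array([ 0.02753266, -0.00115817, -0.04238244]), 'gripper_force': 0.0, 'opening': 0.998761423242645}
```

View pics/scene0.png

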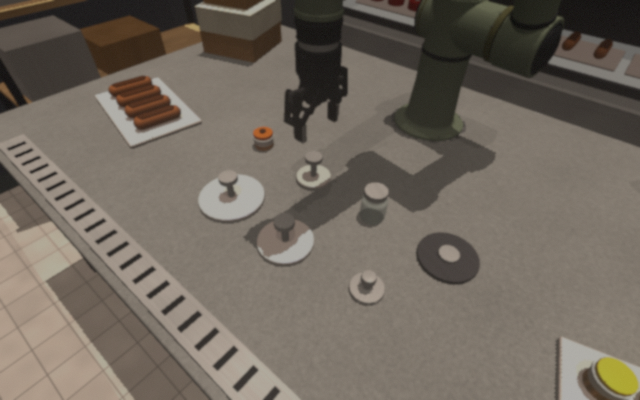

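View pics/side0.png

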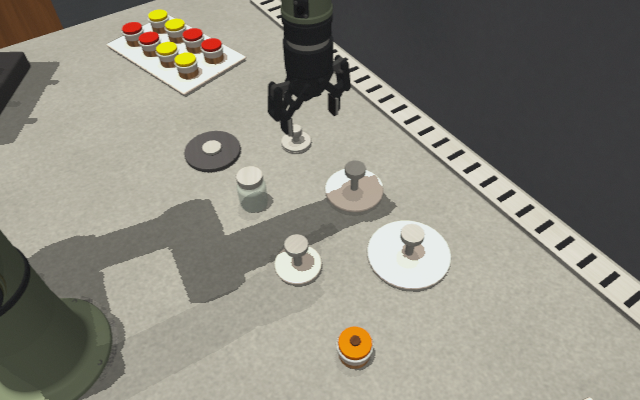

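View pics/w0.png

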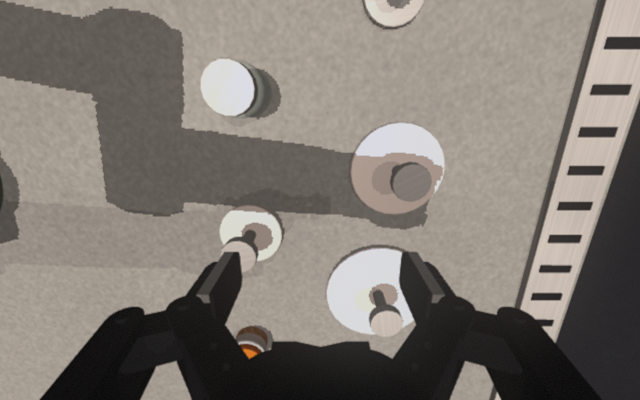

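The scene view shows large (231,197), medium (285,240, shaded), small (313,177), knob (367,287), base (448,257), jar (375,200) and cup (263,137). The side view has large (409,255), medium (355,190), small (298,265), knob (296,140) and base (213,151). The wrist view confirms the layout. Next I'll cast rays for rough positions.

```bash
cat > h.py <<'E'
import numpy as np, cv2
from scipy.spatial.transform import Rotation as R
from bench import bot, solve_ik, imaging
def onplane(m,px,z):
    """pixels -> world xy on the plane at height z"""
    px=np.atleast_2d(np.asarray(px,float))
    d=np.c_[px,np.ones(len(px))]@np.linalg.inv(m["K"]).T*[1,-1,-1]
    d=d@R.from_euler("xyz",m["rotation"]).as_matrix().T
    p=np.asarray(m["position"])
    return (p+d*((z-p[2])/d[:,2])[:,None])[:,:2]
def topix(m,P):
    v=(np.asarray(P,float)-m["position"])@R.from_euler("xyz",m["rotation"]).as_matrix()*[1,-1,-1]
    v=v@np.asarray(m["K"]).T
    return v[:,:2]/v[:,2:]
E
python3 - <<'E'
from h import *
S=dict(base=(448,257,12),large=(231,197,14),med=(285,240,14),small=(313,177,14),knob=(367,289,9),jar=(376,190,85),cup=(263,132,54))
D=dict(base=(213,151,12),large=(409,254,14),med=(354,190,14),small=(298,265,14),knob=(296,142,9),jar=(250,175,85),cup=(355,342,54))
W=dict(med=(398,168,14),small=(251,235,14),large=(370,290,14),jar=(228,87,85))
for k in S:
    o=[k]
    for n,T in(("scene",S),("side",D),("wrist",W)):
        if k in T:o.append(np.round(onplane(imaging.camera_model(n),T[k][:2],T[k][2])[0]).tolist())
    print(*o)
E
```

```text
base [461.0, 291.0] [453.0, 280.0]
large [642.0, -189.0] [634.0, -198.0] [627.0, -189.0]
med [653.0, 2.0] [646.0, -5.0] [653.0, 2.0]
small [456.0, -87.0] [445.0, -98.0] [451.0, -95.0]
knob [634.0, 205.0] [628.0, 198.0]
jar [460.0, 98.0] [459.0, 97.0] [461.0, 98.0]
cup [439.0, -284.0] [429.0, -299.0]
```

```bash
cat >> h.py <<'E'
DOWN=[np.pi,0,np.pi/2]
import json
def shot(name):
    m=imaging.camera_model("wrist"); im=imaging.capture("wrist"); cv2.imwrite(f"pics/{name}.png",im)
    json.dump({k:np.asarray(v).tolist() for k,v in m.items() if k in("K","position","rotation")},open(f"pics/{name}.json","w")); return im,m
def load(name):
    m=json.load(open(f"pics/{name}.json")); return cv2.imread(f"pics/{name}.png"),{k:np.array(v) for k,v in m.items()}
E
python3 - <<'E'
from h import *
P=dict(bk=(540,285,250),lg=(632,-152,230),md=(650,36,230),sm=(450,-57,230))
ims=[]
for k in ("bk","md","lg","sm"):
    bot.move_ptp(P[k],DOWN); bot.dwell(.2); ims.append(shot(k)[0][20:320,120:520] if k!="bk" else cv2.resize(shot(k)[0],(400,250))[:250])
ims[0]=cv2.copyMakeBorder(ims[0],0,50,0,0,cv2.BORDER_CONSTANT)
cv2.imwrite("pics/mont.png",np.vstack([np.hstack(ims[:2]),np.hstack(ims[2:])]))
print(bot.get_state()["t"])
E
```

```text
4.925
```

View pics/mont.png

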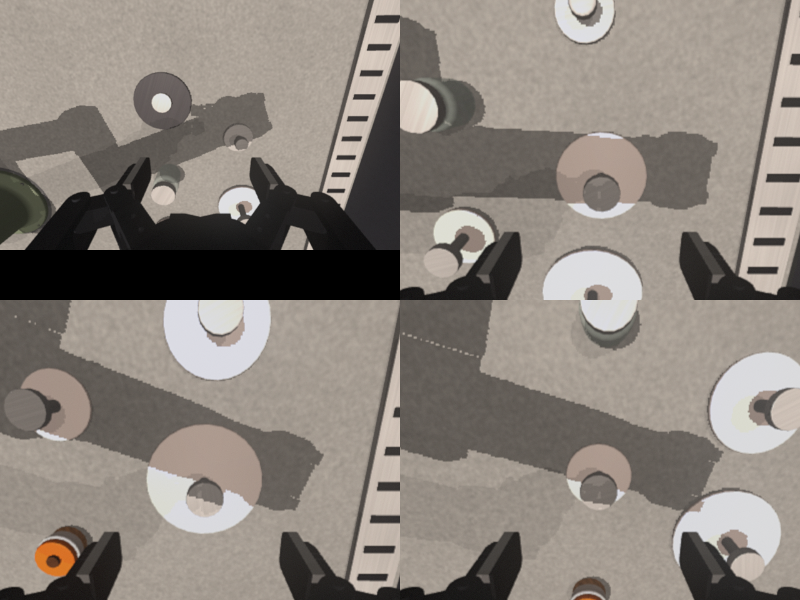

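The montage shows each plate near the centre of its view: medium (321,194), large (324.5,199.5), small (319,197). The base is at about (259,160) and the knob at (381,219) in "bk".

Run:
```python
from h import *
for n,px,z in [("md",(321.5,194),12),("md",(321,214),76),("lg",(324.5,199.5),12),("lg",(325,217),76),("sm",(319,197),12),("sm",(318,211),76),("bk",(259,160),10),("bk",(258,164),20),("bk",(381,219),10)]:
    print(n,z,onplane(load(n)[1],px,z).round(1)[0])
im,m=load("bk"); g=im[...,1]
# stub: bright blob near (258,164); base: dark blob
s=(g>180).astype(np.uint8); nl,l,st,c=cv2.connectedComponentsWithStats(s)
i=l[164,258]; print("stub",st[i],c[i],onplane(m,c[i],20))
crop=im[90:290,200:440]; cv2.imwrite("pics/bkc.png",cv2.resize(crop,None,fx=3,fy=3,interpolation=2))
```

```text
md 12 [652.7   3.5]
md 76 [ 6.518e+02 -2.000e-01]
lg 12 [ 639.4 -192.1]
lg 76 [ 639.  -191.5]
sm 12 [450.7 -96.2]
sm 76 [449.8 -91.8]
bk 10 [456.4 292.1]
bk 20 [456.8 288.5]
bk 10 [632.1 202.9]
stub [243 150  31  30 736] [257.97690217 164.40625   ] [[456.75598128 287.91378904]]
```

View pics/bkc.png

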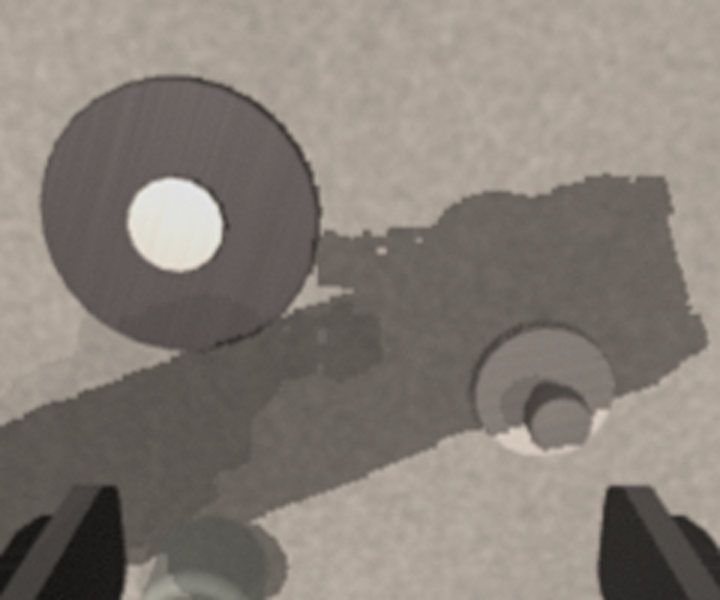

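```bash
cat >> h.py <<'E'
Y0=[np.pi,0,0]
def pick(x,y,h,travel,rot=Y0,effort=50,z0=120):
    bot.grip(1.0,effort); bot.move_ptp([x,y,z0],rot); bot.movel([x,y,h],max_speed=80)
    bot.grip(0.0,effort); s=bot.get_state(); print("grip",s["opening"].round(3),s["gripper_force"],s["t"])
    bot.movel([x,y,h+15],max_speed=50); bot.movel([x,y,travel],max_speed=150)
def place(x,y,h,lift,free=None):
    """h: nominal TCP height when seated"""
    z=bot.get_state()["tcp_pos"][2]
    bot.movel([x,y,z],max_speed=220); bot.dwell(.3)
    bot.movel([x,y,h+14],max_speed=90); bot.dwell(.2)
    hit=bot.movel([x,y,h-3],max_speed=15,threshold=4)
    s=bot.get_state(); print("place",hit,s["tcp_pos"].round(1),"nominal",h,s["contact_force"].round(1),s["t"])
    return hit
E
python3 - <<'E'
from h import *
bot.move_ptp([639,-192,200],Y0)
pick(639,-192,46,200)
shot("c1")
im=imaging.capture("side"); cv2.imwrite("pics/c1s.png",im)
print(place(457,289,60,0))
cv2.imwrite("pics/p1s.png",imaging.capture("side")); shot("p1w")
cv2.imwrite("pics/p1m.png",np.hstack([imaging.capture("side")[60:260,100:500],cv2.resize(load("p1w")[0],None,fx=.625,fy=.5)]))
E
```

```text
Traceback (most recent call last):
  File "h.py", line 25, in pick
    bot.grip(0.0,effort); s=bot.get_state(); print("grip",s["opening"].round(3),s["gripper_force"],s["t"])
                                                          ^^^^^^^^^^^^^^^^^^
AttributeError: 'float' object has no attribute 'round'
```

Only the print failed, after the grip had closed. I'll continue from there.

```bash
sed -i 's/s\["opening"\].round(3)/round(s["opening"],3)/' h.py
python3 - <<'E'
from h import *
s=bot.get_state(); print("grip",s["opening"],s["gripper_force"],s["t"])
x,y,h=639,-192,46
bot.movel([x,y,h+15],max_speed=50); bot.movel([x,y,200],max_speed=150)
s=bot.get_state(); print("carry",s["opening"],s["contact_force"],s["t"])
place(457,289,60,0)
shot("p1w")
cv2.imwrite("pics/p1m.png",np.hstack([imaging.capture("side")[60:260,100:500],cv2.resize(load("p1w")[0],(400,200))]))
E
```

```text
grip 0.49543448281427965 50.21398365497589 8.4167
carry 0.49424343030065815 [-0.63614536  0.1924344  -3.32024916] 9.9417Traceback (most recent call last):
  File "<stdin>", line 6, in <module>
  File "h.py", line 30, in place
    bot.movel([x,y,z],max_speed=220); bot.dwell(.3)
    ~~~~~~~~~^^^^^^^^^^^^^^^^^^^^^^^
bench.IKError: the arm cannot follow that straight line within its joint ranges
```

Run:
```python
from h import *
print(bot.get_state()["qpos"].round(2))
for y in (0,np.pi/2,np.pi,-np.pi/2,-.5,.5):
  for p in [(548,48,200),(457,289,60),(457,289,200),(457,289,290),(639,-192,200)]:
    q=solve_ik(p,[np.pi,0,y]); print(round(y,2),p,None if q is None else np.round(q,2))
```

```text
[-0.4   0.57  0.1   1.11  0.    2.74]
0 (548, 48, 200) [-0.05  0.35 -0.24  0.98  0.    3.09]
0 (457, 289, 60) [ 0.43  0.49 -0.44  0.65  0.   -2.71]
0 (457, 289, 200) [ 0.43  0.33 -0.27  0.97  0.   -2.71]
0 (457, 289, 290) [ 0.43  0.28 -0.11  1.18  0.   -2.71]
0 (639, -192, 200) [-0.4   0.57  0.1   1.11  0.    2.74]
1.57 (548, 48, 200) [-0.05  0.35 -0.24  0.98  0.    1.52]
1.57 (457, 289, 60) [ 0.43  0.49 -0.44  0.65  0.    2.  ]
1.57 (457, 289, 200) [ 0.43  0.33 -0.27  0.97  0.    2.  ]
1.57 (457, 289, 290) [ 0.43  0.28 -0.11  1.18  0.    2.  ]
1.57 (639, -192, 200) [-0.4   0.57  0.1   1.11  0.    1.17]
3.14 (548, 48, 200) [-0.05  0.35 -0.24  0.98  0.   -0.05]
3.14 (457, 289, 60) [ 0.43  0.49 -0.44  0.65  0.    0.43]
3.14 (457, 289, 200) [ 0.43  0.33 -0.27  0.97  0.    0.43]
3.14 (457, 289, 290) [ 0.43  0.28 -0.11  1.18  0.    0.43]
3.14 (639, -192, 200) [-0.4   0.57  0.1   1.11  0.   -0.4 ]
-1.57 (548, 48, 200) [-0.05  0.35 -0.24  0.98  0.   -1.62]
-1.57 (457, 289, 60) [ 0.43  0.49 -0.44  0.65  0.   -1.14]
-1.57 (457, 289, 200) [ 0.43  0.33 -0.27  0.97  0.   -1.14]
-1.57 (457, 289, 290) [ 0.43  0.28 -0.11  1.18  0.   -1.14]
-1.57 (639, -192, 200) [-0.4   0.57  0.1   1.11  0.   -1.97]
-0.5 (548, 48, 200) [-0.05  0.35 -0.24  0.98  0.   -2.69]
-0.5 (457, 289, 60) [ 0.43  0.49 -0.44  0.65  0.   -2.21]
-0.5 (457, 289, 200) [ 0.43  0.33 -0.27  0.97  0.   -2.21]
-0.5 (457, 289, 290) [ 0.43  0.28 -0.11  1.18  0.   -2.21]
-0.5 (639, -192, 200) [-0.4   0.57  0.1   1.11  0.   -3.04]
0.5 (548, 48, 200) [-0.05  0.35 -0.24  0.98  0.    2.59]
0.5 (457, 289, 60) [ 0.43  0.49 -0.44  0.65  0.    3.07]
0.5 (457, 289, 200) [ 0.43  0.33 -0.27  0.97  0.    3.07]
0.5 (457, 289, 290) [ 0.43  0.28 -0.11  1.18  0.    3.07]
0.5 (639, -192, 200) [-0.4   0.57  0.1   1.11  0.    2.24]
```

```bash
sed -i 's/^Y0=.*/Y0=[np.pi,0,np.pi]/' h.py
python3 - <<'E'
from h import *
z=bot.get_state()["tcp_pos"][2]
bot.movel([457,289,z],rot=DOWN,max_speed=200)
place(457,289,60,0)
shot("p1w")
cv2.imwrite("pics/p1m.png",np.hstack([imaging.capture("side")[60:260,100:500],cv2.resize(load("p1w")[0],(400,200))]))
E
```

```text
place True [457.  288.9  60.5] nominal 60 [0.6 0.8 4.8] 15.8
```

View pics/p1m.png

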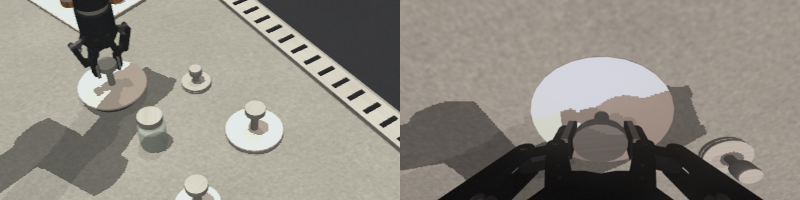

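Contact came at 60.5 mm against a nominal 60, so the large tier is seated over the stub. I'll release it and check from above.

Run:
```python
from h import *
bot.grip(1.0); bot.movel([457,289,100],max_speed=60)
bot.move_ptp([457,325,270],DOWN); bot.dwell(.2); shot("p1")
cv2.imwrite("pics/p1c.png",load("p1")[0][20:340,100:540])
print(bot.get_state()["t"])
```

```text
18.2083
```

View pics/p1c.png

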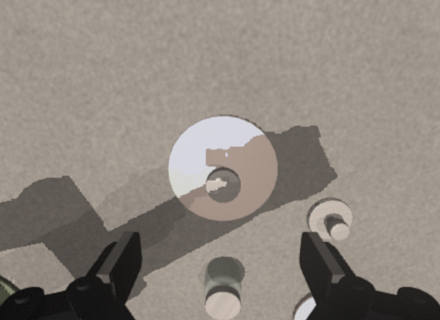

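The plate is centred at about (323,188.5) and level, with the head at about (323.5,205).

Run:
```python
from h import *
m=load("p1")[1]; print(onplane(m,(323,188.5),26),onplane(m,(323.5,205),90))
pick(652,1.5,46,230)
place(457,289,130,0)
```

```text
[[460.37754716 290.2956321 ]] [[460.59647121 288.38358493]]
grip 0.498 50.248292684555054 21.85
place True [456.9 289.  130.4] nominal 130 [-0.1 -0.3  5.2] 27.7417
```

Run:
```python
from h import *
bot.grip(1.0); bot.movel([457,289,175],max_speed=60)
bot.move_ptp([457,325,310],DOWN); bot.dwell(.2); shot("p2")
cv2.imwrite("pics/p2c.png",np.hstack([load("p2")[0][20:340,140:500],imaging.capture("side")[20:340,100:500]]))
print(bot.get_state()["t"])
```

```text
30.9
```

View pics/p2c.png

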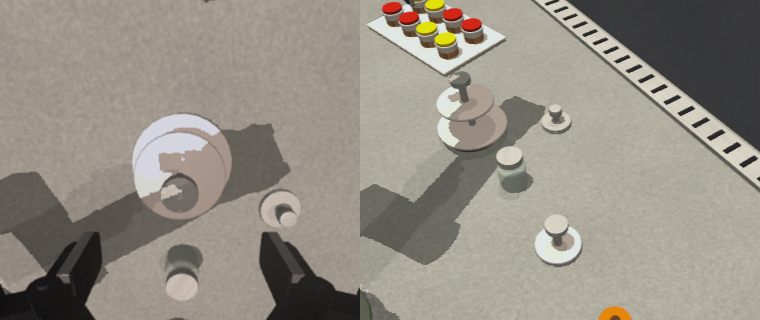

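The medium tier sits level, with its head at about (319.5,214.5). Next is the small tier.

Run:
```python
from h import *
m=load("p2")[1]; print(onplane(m,(319.5,214.5),160))
pick(450,-94,46,265)
place(457,289,200,0)
```

```text
[[456.95750071 288.13871177]]
grip 0.502 49.94961440563202 34.7417
place True [457.  288.9 200.4] nominal 200 [-1.4  0.4  5.3] 40.65
```

Run:
```python
from h import *
bot.grip(1.0); bot.movel([457,289,245],max_speed=60)
bot.move_ptp([530,240,330],DOWN); bot.dwell(.2); im,m=shot("p3")
print(onplane(load("p2")[1],(420,228),9),onplane(load("p2")[1],(428,239),50))
cv2.imwrite("pics/p3c.png",np.hstack([im[20:340,140:540],imaging.capture("side")[20:340,100:500]]))
print(bot.get_state()["t"])
```

```text
[[632.23955343 201.78112196]] [[631.21581912 201.33434448]]
43.6583
```

View pics/p3c.png

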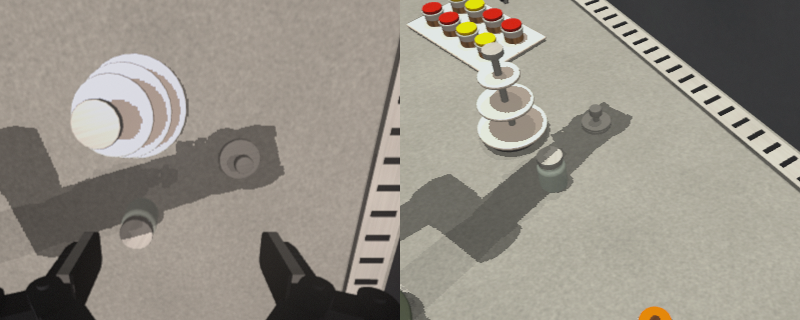

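All three tiers are level. The small head is at (237,144), and I'll use (632,202) for the knob.

Run:
```python
from h import *
h=onplane(load("p3")[1],(237,144),230)[0]; print(h)
pick(632,202,20,285,effort=40)
x,y=np.clip(h,[454,286],[460,292]); print(x,y)
place(x,y,244,0)
```

```text
[458.58105586 289.18164244]
grip 0.337 39.52415227890015 47.3167
458.58105586264344 289.18164243894506
place True [458.6 289.2 244.3] nominal 244 [-0.3  1.   5.4] 52.4167
```

Run:
```python
from h import *
bot.grip(1.0); bot.movel([458.6,289.2,300],max_speed=60)
bot.move_ptp([530,120,330],DOWN); bot.dwell(.3); im,m=shot("p4")
cv2.imwrite("pics/p4c.png",np.hstack([imaging.capture("scene")[100:400,200:600],imaging.capture("side")[:300,100:500]]))
```

```text
(no output)
```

View pics/p4c.png

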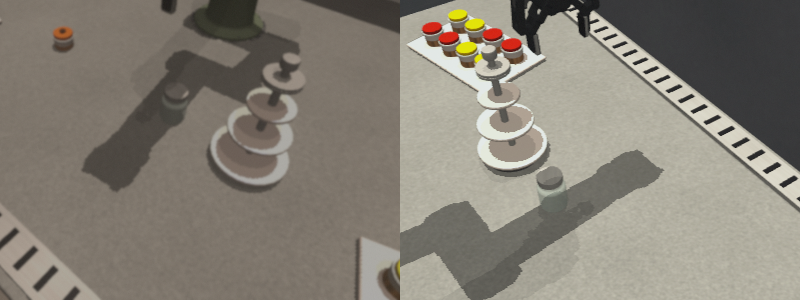

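Both views show the full stack level, with the knob on top at about (290,65) in the scene half and (490,60) in the side half. The jar and cup haven't moved, and the arm is clear.

```bash
python3 -c "
from bench import bot
print(bot.sign_off())"
```

```text
the job is handed in; nothing more can be done
None
```

The stand is assembled on its base (large, medium, small, knob): each piece was lowered to within 0.5 mm of its seated height, the cup and jar were left alone, and the job is handed in at about 55 s of the 99 s allowed.

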